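Sweep the loose tube fittings into the parts tray

ROBOT

A 6-joint arm with a two-finger parallel gripper is mounted at the origin on a cart in front of the work surface, level with it; the furniture and walls round the work are solid. World frame = base frame: x ahead of the robot, y to its left, z up, the work surface at z = 0. Lengths are in mm, angles in rad, forces in N, time in s.
With the tool pointing down it reaches from about 300 to 775 mm from the base axis. Payload 14.6 kg.
Tool frame: the origin (TCP) lies at the very end of the fingers, on their centre line; the grasp point (between the pads) lies 19 mm behind it; z points along the fingers, y is the line along which they close (so a half turn about z gives the same grasp; the last joint's range is limited). The gripper opens to 94 mm and grips with 3 to 60 N. Pads are 16 mm wide; open, the fingers measure 119 mm over their backs; the gripper's body (75 mm by 177 mm) begins 78 mm behind the grasp point.
Start: joints at [1.157, 0.3, 1.521, -0, 1.321, -0.067], TCP at [186.936, 517.247, 205.446] pointing down, gripper open.
Joint ranges: [-3.03, 3.03], [-0.79, 2.21], [0.23, 2.52], [-1.04, 4.18], [0, 3.07], [-2.55, 2.55]. Speed limits (rad/s): [2.22, 2.22, 2.57, 3.14, 3.14, 3.14].

INTERFACE

Orientations are given as [roll, pitch, yaw] about the fixed x, y, z axes, in that order (R = Rz(yaw) Ry(pitch) Rx(roll)).
In Python, from cell import manip, camera, get_calibration gives the robot as it stands. The module is installed in compiled form; this text tells all that it offers.
- The arm moves only by the tool jog_arm, never from a script. Its argument "plan" is one flat list of numbers, 6 for each row, row after row: the shift along the world's x, y, z in m, then the turn, a rotation vector about the world's x, y, z in degrees. A call has 1 to 20 rows; each row is the pose to reach, as a shift and turn from the pose commanded when the call began; what a row does not reach only later rows make up. A row lasts 1/10 s, in which the tool goes at most 50 mm and 8.59 degrees, less where a joint would pass 70% of its speed; a pose out of reach is approached as far as the arm can. A call with a gripper value outside its range is refused whole. "claw" is the finger opening in m, from 0 to 0.094, set as the call begins (left out, the last holds). The fingers move at their own pace and stop on an object; "force" is the grip in N (left out, the last holds). Time passes only in rows, so rows that repeat a pose let the fingers close. It gives the time, the measured TCP pose, the force, the opening and the grip force at its end, in the units of the state.
- manip.read_state(): the state, without advancing time (a new reading comes with each control period).
- camera(name): name is "side" or "top" or "wrist"; returns (picture, depth): 400x640x3 uint8, red, green, blue; 400x640 float32, mm along the optical axis (not along the pixel's ray), 0 where there is no reading.
- get_calibration(name): a dict with "fx", "fy", "cx", "cy" (pixels), "origin" and "attitude" of the camera in the world. Camera axes: x right, y down, z forward; pixel columns grow to the right and rows downward; lengths in mm; the calibration is good to about 2 mm. A picture is of the moment at which its call begins: read the wrist's pose just before it. get_calibration takes no time and is no camera call; for the wrist camera it gives the pose at the moment of the call.
- manip.sign_off(): hands the job in; it is judged then, once.
The state is a dict: "clock": time; "joints": joint angles; "qd": joint speeds; "effort": joint torques, N m; "eef_pos": TCP position; "eef_rot": TCP orientation; "wrist_force": force on the tool from outside, world axes, zero at the start; "moment": the same for the moment, N m; "finger_gap": finger opening in mm; "finger_force": force on a finger pad.
Only numpy, scipy, OpenCV 4.12 (cv2) and the standard library are available. Lean on these libraries where they do the work, as an engineer would, in place of code of your own. Each camera call takes 0.05 s, during which the arm holds its last target. There are 200 camera calls.

TASK

Three small T-shaped tube fittings lie loose on the worktop. With the fingertips, sweep them across the worktop into the empty three-sided metal tray through its open front, so that all three end up lying in the tray; push them only, do not lift or carry them. Leave the vial that stands among them, the beaker and the tape roll where they are.

Things in the scene. Friction and masses are not known exactly. Their poses are not given: they have to be found in the camera images.
- tray: a shallow three-sided dark bare metal parts tray fixed on the worktop. Origin: the centre of its floor, at worktop height. Inside it is 120 mm deep (x from -60 to +60 mm) and 170 mm wide (y from -85 to +85 mm); walls 3 mm thick and 27 mm high stand at the back (+x) and at both sides (y). Its front (-x, at x = -60 mm) is open with no lip: the floor is a thin sheet flush with the worktop. At the front the side walls splay outward, to x = -82 mm, y = +-100 mm
- tee_1: a small whitish, evenly heavy plastic T-shaped tube fitting lying flat and loose on the worktop, light and free to slide; 30 x 50 x 12 mm. Origin: the middle of its 30 x 50 mm outline, on its underside. The 50 mm bar runs along its y at x = -9 mm, the stem runs from the bar to x = +15 mm, both about 9 mm thick; its top lies about 10 mm above the worktop
- tee_2: another fitting like tee_1, same size and axes
- tee_3: another fitting like tee_1, same size and axes
- vial: a bystander: a small glass vial with a white cap, 23 mm in diameter, 54 mm high, standing loose among the fittings; it tips easily. Origin: the centre of its underside, z up
- beaker: a bystander: a small clear beaker, 46 mm in diameter, 60 mm high, standing loose beyond the fittings. Origin: the centre of its underside, z up
- tape: a bystander: a roll of black tape lying flat and loose, 56 mm in diameter, 19 mm high. Origin: the centre of its underside, z up

How it is judged (in metres and radians):
At the end, for the whole second after the job is handed in: All three tees lie at rest on the floor of the tray, within its walls, each with its middle at least 13 mm behind the open front edge (x of tee_1 in the frame of tray between -0.047 and 0.06 m and y of tee_1 in the frame of tray between -0.085 and 0.085 m and height (world z) of each of tee_1, tee_2, tee_3 below 0.015 m and linear speed of each of tee_1, tee_2, tee_3 below 0.02 m/s and x of tee_2 in the frame of tray between -0.047 and 0.06 m and y of tee_2 in the frame of tray between -0.085 and 0.085 m and x of tee_3 in the frame of tray between -0.047 and 0.06 m and y of tee_3 in the frame of tray between -0.085 and 0.085 m); the robot touches nothing.
It fails at once if a tee is lifted off the worktop (more than 30 mm) (height (world z) of any of tee_1, tee_2, tee_3 above 0.03 m).
It fails at once if the vial is shifted by more than 20 mm or tipped (distance of vial from where it was at the start of the episode above 0.02 m or angle between vial's own z axis and vertical above 0.35 rad).
It fails at once if the beaker is shifted by more than 20 mm or tipped (distance of beaker from where it was at the start of the episode above 0.02 m or angle between beaker's own z axis and vertical above 0.35 rad).
It fails at once if the tape roll is shifted by more than 20 mm or tipped (distance of tape from where it was at the start of the episode above 0.02 m or angle between tape's own z axis and vertical above 0.35 rad).
It also fails if it takes over 72 s, if anything falls off the work surface, if the arm or the gripper's body presses on something with over 40 N, if the wrist force passes 120 N, or if a joint passes its speed limit or range.

## Working session

There is one attempt and no reset: what is moved stays moved. The work goes in short steps, Python scripts to look and compute and a tool call to move; the robot and the scene stay as the last step left them, time stands still between calls to the robot, and variables do not carry over. Pictures are saved under pics/ and viewed, at most 10 in all, crops included, and the job is handed in when it is done.

Besides the shell and the picture viewer there is one more tool, called after ">>>" as name(argument=value, ...) on one line, values as JSON. jog_arm: Moves the arm, as the interface text tells. Its arguments: {"type":"object","properties":{"plan":{"type":"array"},"claw":{"type":"number"},"force":{"type":"number"}},"required":["plan"]}

```bash
mkdir -p pics; cat > h.py <<'E'
import numpy as np, cv2
from cell import manip, camera, get_calibration
E
python3 - <<'E'
from h import *
c=get_calibration("top");print(c)
p,d=camera("top");np.savez("top.npz",p=p,d=d)
cv2.imwrite("pics/top1.png",p[:,:,::-1]);print(manip.read_state())
E
```

```text
{'fx': 400.232101577152, 'fy': 400.232101577152, 'cx': 316.1388549600747, 'cy': 199.94605675675527, 'origin': array([ 495.91390183,   13.52305415, 1229.72750432]), 'attitude': array([-3.04648773, -0.01338731, -1.59757869])}
{'clock': 0.05, 'joints': array([ 1.15735769e+00,  3.00464375e-01,  1.52154557e+00, -9.14997325e-06,
        1.32069295e+00, -6.65995941e-02]), 'qd': array([-0.00032287, -0.00046204, -0.0002125 , -0.00032058, -0.00304398,
        0.00047527]), 'effort': array([ 1.18681855e-03, -5.33204842e+01, -3.53718138e+01,  7.10817659e-02,
        2.34269811e-02, -3.59446574e-05]), 'eef_pos': array([186.86533088, 517.02068118, 204.90503765]), 'eef_rot': array([-3.14048428e+00, -6.50440227e-05,  2.79475585e+00]), 'wrist_force': array([-0.28163508, -0.03970709,  0.74755337]), 'moment': array([-0.04137598, -0.02422646,  0.03307367]), 'finger_force': 0.0, 'finger_gap': 94.02960205250518}
```

View pics/top1.png

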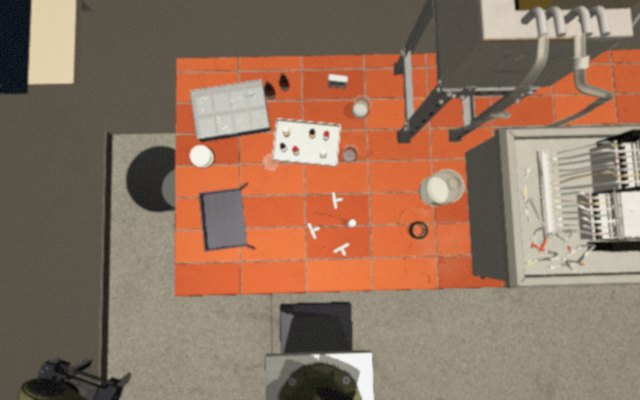

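The tray is at left, about px (200–250, 185–250), with its opening to the right. The tees are at (337,201), (313,230) and (341,249), the vial at (352,223), the tape at (418,229). I'll enlarge this.

```bash
cat >> h.py <<'E'
from scipy.spatial.transform import Rotation as Ro
def w(u,v,z=0,name="top",c=None):
    c=c or get_calibration(name)
    r=Ro.from_euler('xyz',c["attitude"]).as_matrix()@np.array([(u-c["cx"])/c["fx"],(v-c["cy"])/c["fy"],1])
    o=c["origin"]; return (o+r*(z-o[2])/r[2])
E
python3 - <<'E'
from h import *
p=np.load("top.npz")["p"]
i=p[170:270,190:340+0]; 
cv2.imwrite("pics/crop1.png",cv2.resize(p[175:265,190:370,::-1],None,fx=4.4,fy=4.4,interpolation=cv2.INTER_CUBIC))
for u,v in [(337,201),(313,230),(341,249),(352,223),(418,229),(440,187),(246,187),(254,247),(200,192),(205,250)]: print(u,v,w(u,v).round())
E
```

```text
337 201 [608. -70.   0.]
313 230 [521.   6.   0.]
341 249 [460. -78.   0.]
352 223 [ 539. -114.    0.]
418 229 [ 515. -317.    0.]
440 187 [ 643. -392.    0.]
246 187 [658. 209.   0.]
254 247 [474. 187.   0.]
200 192 [646. 351.   0.]
205 250 [469. 336.   0.]
```

View pics/crop1.png

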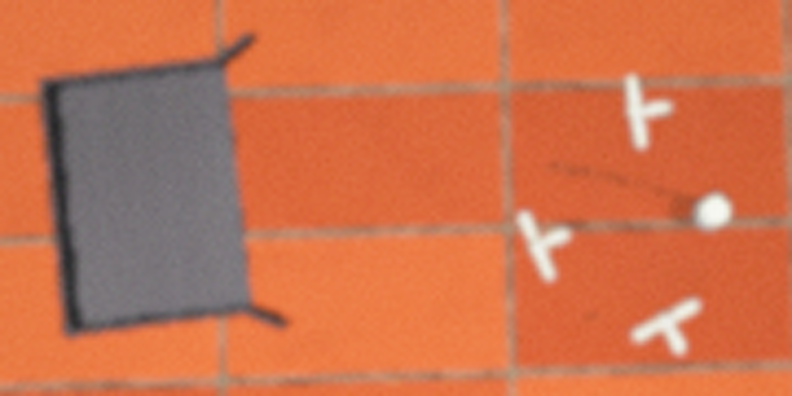

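```bash
python3 - <<'E'
from h import *
g=lambda X,Y,z:w(190+X/4.4-.4,175+Y/4.4-.4,z)[:2].round(0)
P={"trayF+":(222,66,27),"trayF-":(247,308,27),"trayB+":(45,80,27),"trayB-":(70,330,27),"wing+":(252,38,27),"wing-":(285,323,27),"vial":(714,210,54)}
for k,t in P.items(): print(k,g(*t))
for n,t in {"t1":[(632,78),(641,146),(668,107)],"t2":[(524,215),(549,276),(568,235)],"t3":[(636,337),(697,304),(681,349)]}.items(): print(n,[g(*q,9) for q in t])
E
```

```text
trayF+ [647. 223.]
trayF- [482. 208.]
trayB+ [641. 344.]
trayB- [470. 327.]
wing+ [666. 202.]
wing- [471. 182.]
vial [ 539. -108.]
t1 [array([634., -59.]), array([586., -64.]), array([613., -84.])]
t2 [array([541.,  19.]), array([498.,   2.]), array([526., -11.])]
t3 [array([455., -56.]), array([476., -99.]), array([446., -87.])]
```

>>> jog_arm(plan=[0.337,-0.545,-0.05,0,0,-70,0.337,-0.545,-0.05,0,0,-70,0.337,-0.545,-0.05,0,0,-70,0.337,-0.545,-0.05,0,0,-70,0.337,-0.545,-0.05,0,0,-70,0.337,-0.545,-0.05,0,0,-70,0.337,-0.545,-0.05,0,0,-70,0.337,-0.545,-0.05,0,0,-70,0.337,-0.545,-0.05,0,0,-70,0.337,-0.545,-0.05,0,0,-70,0.337,-0.545,-0.05,0,0,-70,0.337,-0.545,-0.05,0,0,-70,0.337,-0.545,-0.05,0,0,-70,0.337,-0.545,-0.05,0,0,-70,0.337,-0.545,-0.05,0,0,-70,0.337,-0.545,-0.05,0,0,-70], claw=0.024, force=10)

```text
clock: 1.65
eef_pos: [523.4, -26.9, 155.3]
eef_rot: [-3.141, -0.0, 1.574]
wrist_force: [-0.1, 0.3, 1.2]
finger_gap: 24.0
finger_force: 0.0
```

```bash
python3 - <<'E'
from h import *
s=manip.read_state();print(s["clock"],s["eef_pos"],s["eef_rot"],s["finger_gap"])
c=get_calibration("wrist");p,d=camera("wrist");np.savez("w1.npz",p=p,d=d,**c)
cv2.imwrite("pics/w1.png",p[:,:,::-1])
E
```

```text
1.65 [523.4372737  -26.87159503 155.34561935] [-3.14109322e+00 -1.76869757e-04  1.57384121e+00] 24.043039171558217
```

View pics/w1.png

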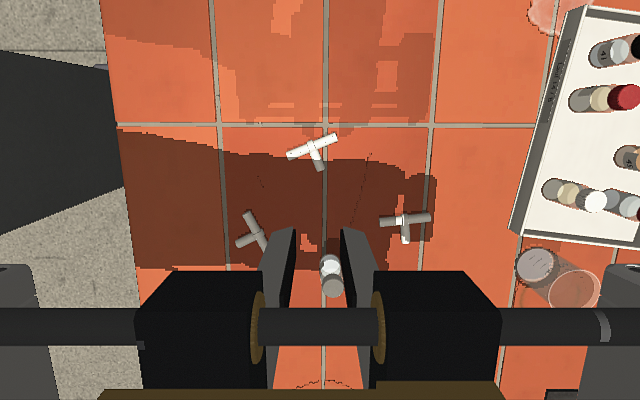

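The wrist view (up = +y) shows tee_2 with bar ends (288,157) and (336,137), tee_1 (381,220) to (430,217), and tee_3 (246,213) to (267,249). The vial is between the fingers near (331,270) and the beaker is at right (575,290).

```bash
python3 - <<'E'
from h import *
z=dict(np.load("w1.npz")); 
for n,t in {"t2":[(288,157),(336,137),(320,168)],"t1":[(381,220),(430,217),(406,241)],"t3":[(246,213),(267,249),(238,243)]}.items(): print(n,[w(*q,9,c=z)[:2].round() for q in t])
print(w(331,264,54,c=z),w(574,292,30,c=z))
E
```

```text
t2 [array([497.,  -1.]), array([541.,  17.]), array([526., -11.])]
t1 [array([586., -63.]), array([634., -59.]), array([612., -84.])]
t3 [array([455., -56.]), array([474., -93.]), array([445., -87.])]
[536.05714549 -88.16443921  54.        ] [ 771.61317432 -128.05494472   30.        ]
```

>>> jog_arm(plan=[0,0,-0.05,0,0,0,0,0,-0.1,0,0,0,0,0,-0.14,0,0,0,0,0,-0.151,0,0,0,0,0.01,-0.151,0,0,0,0,0.02,-0.151,0,0,0,0,0.03,-0.151,0,0,0,0.001,0.04,-0.151,0,0,0,0.002,0.05,-0.151,0,0,0,0.003,0.062,-0.151,0,0,0,0.004,0.074,-0.151,0,0,0,0.005,0.086,-0.151,0,0,0,0.007,0.098,-0.151,0,0,0,0.009,0.11,-0.151,0,0,0,0.011,0.122,-0.151,0,0,0,0.013,0.134,-0.151,0,0,0,0.015,0.146,-0.151,0,0,0,0.017,0.158,-0.151,0,0,0,0.019,0.17,-0.151,0,0,0,0.021,0.18,-0.151,0,0,0])

```text
clock: 3.7
eef_pos: [547.2, 151.8, 8.3]
eef_rot: [3.136, 0.002, 1.574]
wrist_force: [-5.5, -18.7, 33.0]
finger_gap: 24.1
finger_force: 16.8
```

```bash
python3 - <<'E'
from h import *
p,d=camera("wrist")
cv2.imwrite("pics/w2.png",p[:,:,::-1])
E
```

```text
(no output)
```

View pics/w2.png

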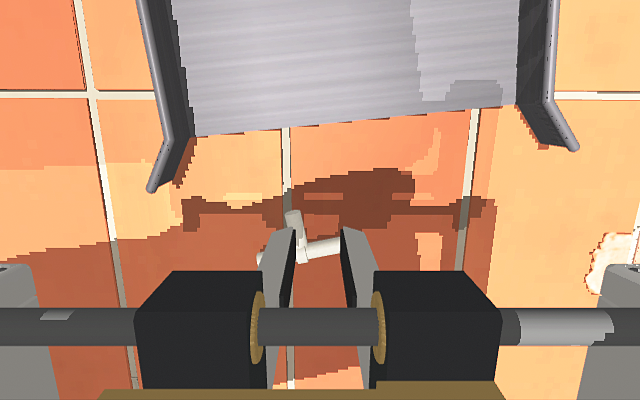

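The tee has turned so that it is wedged askew between the fingers at about (300,240). The arm is riding up, with 33 N at the wrist. I'll open to release it, then back off.

>>> jog_arm(plan=[0,0,0.002,0,0,0,0,0,0.004,0,0,0,0,0,0.006,0,0,0,0,-0.01,0.006,0,0,0,0,-0.02,0.006,0,0,0,0,-0.03,0.006,0,0,0,0,-0.04,0.006,0,0,0,0,-0.05,0.006,0,0,0,0,-0.05,0.01,0,0,0], claw=0.05)

```text
clock: 4.65
eef_pos: [544.7, 100.8, 14.1]
eef_rot: [-3.141, 0.0, 1.572]
wrist_force: [1.1, 0.7, 0.5]
finger_gap: 50.0
finger_force: 0.0
```

```bash
python3 - <<'E'
from h import *
c=get_calibration("wrist");p,d=camera("wrist");np.savez("w3.npz",p=p,d=d,**c)
cv2.imwrite("pics/w3.png",p[:,:,::-1])
E
```

```text
(no output)
```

View pics/w3.png

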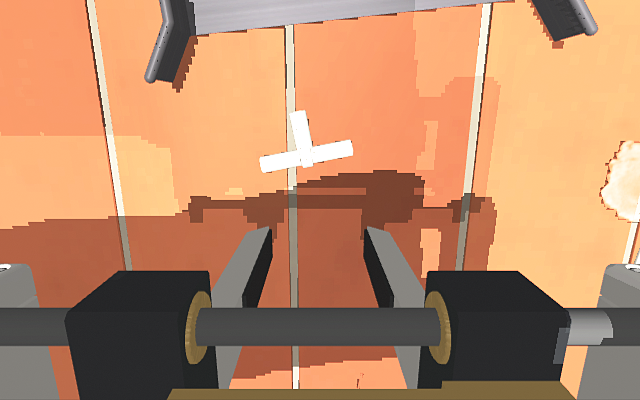

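The tee is free. Its bar now faces the fingers, from (262,163) to (351,148), with the stem forward at (301,112), so a flat push will do.

```bash
python3 - <<'E'
from h import *
z=dict(np.load("w3.npz"))
print([w(*q,9,c=z)[:2].round() for q in [(262,163),(351,148),(301,112)]])
print([w(*q,27,c=z)[:2].round() for q in [(150,80),(592,32)]],[w(*q,0,c=z)[:2].round() for q in [(193,34),(533,0)]])
E
```

```text
[array([516., 143.]), array([563., 150.]), array([537., 169.])]
[array([470., 183.]), array([665., 203.])] [array([482., 207.]), array([653., 223.])]
```

>>> jog_arm(plan=[-0.006,0,0,0,0,7,-0.006,0,-0.005,0,0,7,-0.006,0,-0.01,0,0,7,-0.006,0.01,-0.01,0,0,7,-0.006,0.02,-0.01,0,0,7,-0.006,0.026,-0.01,0,0,7,-0.006,0.032,-0.01,0,0,7,-0.006,0.038,-0.01,0,0,7,-0.005,0.046,-0.01,0,0,7,-0.004,0.054,-0.01,0,0,7,-0.003,0.062,-0.01,0,0,7,-0.002,0.07,-0.01,0,0,7,-0.001,0.078,-0.01,0,0,7,0.001,0.086,-0.01,0,0,7,0.003,0.094,-0.01,0,0,7,0.005,0.102,-0.01,0,0,7,0.006,0.11,-0.01,0,0,7,0.007,0.118,-0.01,0,0,7,0.008,0.126,-0.01,0,0,7,0.009,0.134,-0.01,0,0,7], claw=0.02)

```text
clock: 6.7
eef_pos: [554.0, 236.9, 4.4]
eef_rot: [-3.142, 0.0, 1.695]
wrist_force: [-0.5, -0.6, 0.3]
finger_gap: 19.8
finger_force: 0.1
```

>>> jog_arm(plan=[0,0.008,0,0,0,0,0,0.016,0,0,0,0,0,0.024,0,0,0,0,0,0.032,0,0,0,0,0,0.04,0,0,0,0,0,0.046,0,0,0,0,0,0.05,0,0,0,0,0,0.05,0,0,0,0,0,0.04,0,0,0,0,0,0.02,0,0,0,0,0,0.0,0,0,0,0,0,0,0.04,0,0,0,0,0,0.09,0,0,0])

```text
clock: 8.0
eef_pos: [552.8, 234.2, 93.7]
eef_rot: [-3.137, 0.001, 1.694]
wrist_force: [0.4, -0.3, 1.0]
finger_gap: 19.8
finger_force: 0.0
```

```bash
python3 - <<'E'
from h import *
c=get_calibration("wrist");p,d=camera("wrist");np.savez("w4.npz",p=p,d=d,**c)
cv2.imwrite("pics/w4.png",p[:,:,::-1])
E
```

```text
(no output)
```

View pics/w4.png

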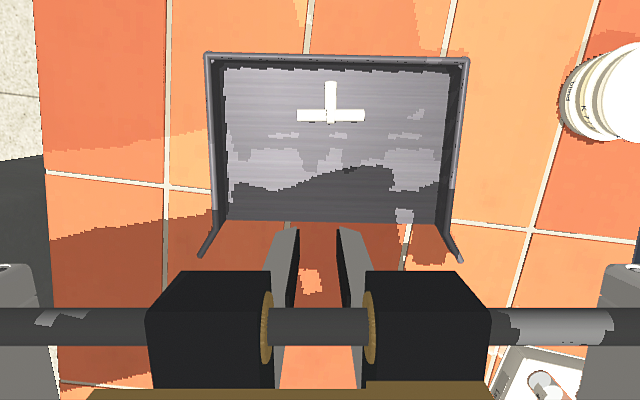

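tee_2 lies deep in the middle of the tray: bar about (297–364, 115), stem towards the back wall. Next is tee_1, straddling its stem with the fingers aligned to the bar.

>>> jog_arm(plan=[0.059,-0.334,0,0,0,-2,0.059,-0.334,0,0,0,-2,0.059,-0.334,0,0,0,-2,0.059,-0.334,0,0,0,-2,0.059,-0.334,0,0,0,-2,0.059,-0.334,0,0,0,-2,0.059,-0.334,0,0,0,-2,0.059,-0.334,0,0,0,-2,0.059,-0.334,0,0,0,-2,0.059,-0.334,-0.04,0,0,-2,0.059,-0.334,-0.08,0,0,-2,0.059,-0.334,-0.09,0,0,-2,0.059,-0.334,-0.09,0,0,-2,0.059,-0.326,-0.09,0,0,-2,0.059,-0.32,-0.09,0,0,-2,0.059,-0.314,-0.09,0,0,-2,0.059,-0.308,-0.09,0,0,-2,0.058,-0.302,-0.09,0,0,-2,0.058,-0.296,-0.09,0,0,-2,0.057,-0.29,-0.09,0,0,-2], claw=0.024)

```text
clock: 10.05
eef_pos: [610.9, -53.2, 4.5]
eef_rot: [3.142, 0.0, 1.66]
wrist_force: [0.0, 0.2, -0.8]
finger_gap: 23.9
finger_force: 0.1
```

```bash
python3 - <<'E'
from h import *
c=get_calibration("wrist");p,d=camera("wrist")
cv2.imwrite("pics/w5.png",p[100:300,200:440,::-1])
E
```

```text
(no output)
```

View pics/w5.png

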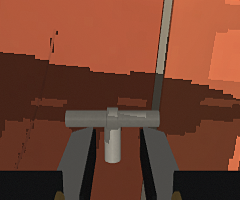

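The stem sits between the fingers with the bar square to them, so I push on.

>>> jog_arm(plan=[0,0.01,0,0,0,0,0,0.02,0,0,0,0,0,0.03,0,0,0,0,0,0.04,0,0,0,0,-0.001,0.05,0,0,0,0,-0.001,0.06,0,0,0,0,-0.001,0.07,0,0,0,0,-0.001,0.08,0,0,0,0,-0.002,0.09,0,0,0,0,-0.002,0.1,0,0,0,0,-0.002,0.11,0,0,0,0,-0.002,0.12,0,0,0,0,-0.003,0.13,0,0,0,0,-0.003,0.14,0,0,0,0,-0.003,0.15,0,0,0,0,-0.003,0.16,0,0,0,0,-0.004,0.17,0,0,0,0,-0.004,0.18,0,0,0,0,-0.004,0.19,0,0,0,0,-0.005,0.2,0,0,0,0])

```text
clock: 12.1
eef_pos: [606.0, 147.1, 4.4]
eef_rot: [3.141, -0.0, 1.66]
wrist_force: [0.0, -0.4, 0.5]
finger_gap: 23.8
finger_force: 0.1
```

>>> jog_arm(plan=[0,0.01,0,0,0,0,0,0.02,0,0,0,0,0,0.03,0,0,0,0,0,0.04,0,0,0,0,-0.001,0.05,0,0,0,0,-0.001,0.06,0,0,0,0,-0.001,0.07,0,0,0,0,-0.002,0.08,0,0,0,0,-0.002,0.09,0,0,0,0,-0.002,0.1,0,0,0,0,-0.002,0.11,0,0,0,0,-0.002,0.118,0,0,0,0,-0.002,0.122,0,0,0,0,-0.002,0.122,0,0,0,0,-0.002,0.105,0,0,0,0,-0.002,0.085,0,0,0,0,-0.002,0.07,0,0,0,0,-0.002,0.06,0.04,0,0,0,-0.002,0.06,0.09,0,0,0,-0.002,0.04,0.09,0,0,0])

```text
clock: 14.1
eef_pos: [606.7, 186.2, 101.6]
eef_rot: [3.131, -0.002, 1.66]
wrist_force: [0.3, -1.0, -0.2]
finger_gap: 24.2
finger_force: 0.0
```

```bash
python3 - <<'E'
from h import *
c=get_calibration("wrist");p,d=camera("wrist");np.savez("w6.npz",p=p,d=d,**c)
cv2.imwrite("pics/w6.png",p[:,:,::-1])
E
```

```text
(no output)
```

View pics/w6.png

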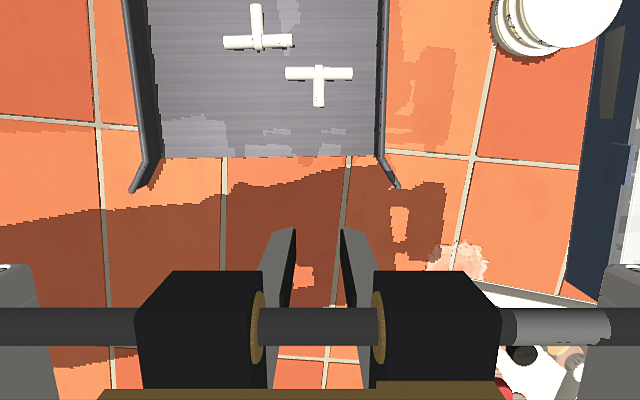

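tee_1 is in the tray as well, bar at (285–352, 73), clear of tee_2. tee_3 comes next: I'll straddle its stem with the tool turned by -68°, then steer along an arc into the tray.

>>> jog_arm(plan=[-0.1725,-0.2805,0,0,0,-68,-0.1725,-0.2805,0,0,0,-68,-0.1725,-0.2805,0,0,0,-68,-0.1725,-0.2805,0,0,0,-68,-0.1725,-0.2805,0,0,0,-68,-0.1725,-0.2805,0,0,0,-68,-0.1725,-0.2805,0,0,0,-68,-0.1725,-0.2805,0,0,0,-68,-0.1725,-0.2805,0,0,0,-68,-0.1725,-0.2805,0,0,0,-68,-0.1725,-0.2805,0,0,0,-68,-0.1725,-0.2805,-0.03,0,0,-68,-0.1725,-0.2805,-0.05,0,0,-68,-0.1725,-0.2805,-0.05,0,0,-68])

```text
clock: 15.55
eef_pos: [430.2, -93.4, 42.4]
eef_rot: [-3.139, 0.003, 0.476]
wrist_force: [-0.4, 0.7, 0.6]
finger_gap: 24.1
finger_force: 0.0
```

```bash
python3 - <<'E'
from h import *
s=manip.read_state();print(s["eef_pos"],s["eef_rot"])
c=get_calibration("wrist");p,d=camera("wrist");np.savez("w7.npz",p=p,d=d,**c)
cv2.imwrite("pics/w7.png",p[:,:,::-1])
E
```

```text
[430.15725937 -93.44990638  42.36620118] [-3.13852915e+00  3.13528946e-03  4.76392888e-01]
```

View pics/w7.png

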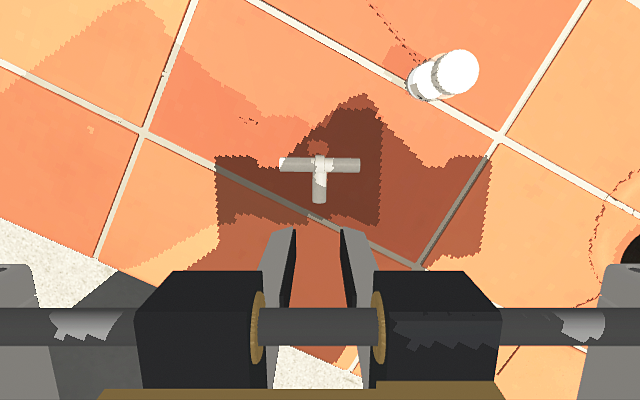

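tee_3 is dead ahead, with the stem at (319,190) centred between the fingers and the bar square to them. The vial is well off to the upper right.

>>> jog_arm(plan=[0,0,-0.03,0,0,0,0,0,-0.04,0,0,0,0,0,-0.04,0,0,0,0.006,0.003,-0.04,0,0,0,0.012,0.006,-0.04,0,0,0,0.018,0.009,-0.04,0,0,0,0.024,0.012,-0.04,0,0,0])

```text
clock: 16.3
eef_pos: [456.4, -82.0, 5.0]
eef_rot: [3.141, -0.001, 0.474]
wrist_force: [-0.5, 0.6, 0.7]
finger_gap: 23.9
finger_force: 0.1
```

>>> jog_arm(plan=[0.0044,0.0024,0,0,0,3.5,0.0087,0.0051,0,0,0,7,0.0128,0.0081,0,0,0,10.5,0.0168,0.0113,0,0,0,14,0.0205,0.0147,0,0,0,17.5,0.024,0.0184,0,0,0,21,0.0273,0.0223,0,0,0,24.5,0.0303,0.0263,0,0,0,28,0.0331,0.0306,0,0,0,31.5,0.0356,0.035,0,0,0,35,0.0378,0.0395,0,0,0,38.5,0.0398,0.0442,0,0,0,42,0.0415,0.049,0,0,0,45.5,0.0428,0.0539,0,0,0,49,0.0439,0.0588,0,0,0,52.5,0.0447,0.0638,0,0,0,56,0.0452,0.0689,0,0,0,59.5,0.0454,0.074,0,0,0,63,0.0452,0.078,0,0,0,66,0.045,0.0812,0,0,0,68])

```text
clock: 18.3
eef_pos: [500.8, -0.6, 4.6]
eef_rot: [3.141, 0.0, 1.663]
wrist_force: [-0.5, -0.6, 0.4]
finger_gap: 23.7
finger_force: 0.1
```

```bash
python3 - <<'E'
from h import *
c=get_calibration("wrist");p,d=camera("wrist")
q=p[120:300,200:440].astype(int)
m=(np.ptp(q,axis=2)<25)&(q.mean(2)>95)
m[:, :]&=True
n,l,s,ce=cv2.connectedComponentsWithStats(m.astype('uint8'))
for i in range(1,n):
    if s[i,4]>60: print(s[i],ce[i].round())
E
```

```text
[   0   52  235   60 1931] [123.  68.]
[  57   88  122   92 5118] [117. 127.]
```

>>> jog_arm(plan=[0,0.01,0,0,0,0,0.001,0.02,0,0,0,0,0.001,0.03,0,0,0,0,0.002,0.04,0,0,0,0,0.003,0.05,0,0,0,0,0.003,0.06,0,0,0,0,0.004,0.07,0,0,0,0,0.005,0.08,0,0,0,0,0.006,0.09,0,0,0,0,0.006,0.1,0,0,0,0,0.007,0.11,0,0,0,0,0.008,0.12,0,0,0,0,0.009,0.13,0,0,0,0,0.009,0.14,0,0,0,0,0.01,0.15,0,0,0,0,0.011,0.16,0,0,0,0,0.012,0.17,0,0,0,0,0.012,0.18,0,0,0,0,0.012,0.19,0,0,0,0,0.012,0.2,0,0,0,0])

```text
clock: 20.35
eef_pos: [512.4, 199.8, 4.4]
eef_rot: [-3.142, 0.0, 1.66]
wrist_force: [-0.9, -0.0, -1.7]
finger_gap: 24.0
finger_force: 0.1
```

>>> jog_arm(plan=[0,0.01,0,0,0,0,0,0.02,0,0,0,0,0,0.03,0,0,0,0,0,0.04,0,0,0,0,0,0.05,0,0,0,0,0,0.058,0,0,0,0,0,0.062,0,0,0,0,0,0.062,0,0,0,0,0,0.045,0,0,0,0,0,0.025,0,0,0,0,0,0.01,0,0,0,0,0,0,0.04,0,0,0,0,0,0.09,0,0,0,0.04,-0.02,0.1,0,0,0,0.04,-0.02,0.1,0,0,0,0.04,-0.02,0.1,0,0,0])

```text
clock: 21.95
eef_pos: [552.5, 177.6, 104.2]
eef_rot: [-3.141, 0.0, 1.658]
wrist_force: [-0.2, -0.9, -0.4]
finger_gap: 24.2
finger_force: 0.0
```

```bash
python3 - <<'E'
from h import *
c=get_calibration("wrist");p,d=camera("wrist");np.savez("w8.npz",p=p,d=d,**c)
t,_=camera("top")
a=cv2.resize(t[175:265,190:370],(640,320),interpolation=cv2.INTER_CUBIC)
cv2.imwrite("pics/w8.png",np.vstack([p[:280],a])[:,:,::-1])
E
```

```text
(no output)
```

View pics/w8.png

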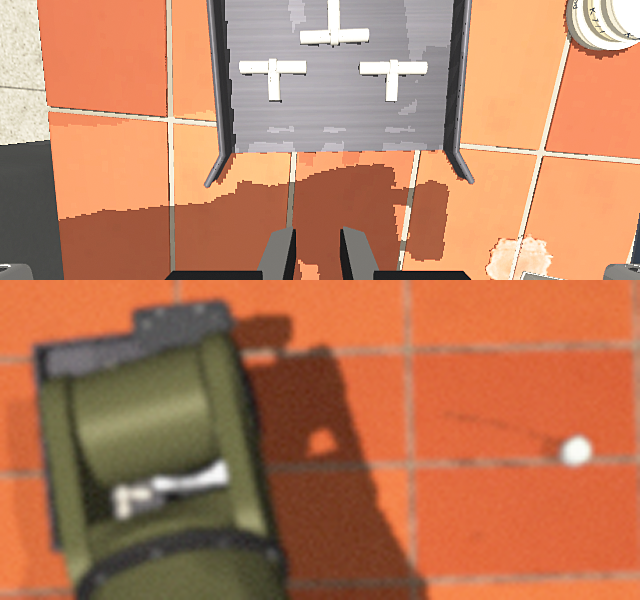

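All three tees lie in the tray, at (273,70), (335,30) and (393,70), well behind the front edge at row 152. The vial still stands where it was.

```bash
python3 -c "
from cell import manip
print(manip.sign_off())"
```

```text
the job is handed in; nothing more can be done
None
```

All three tees lie in the tray, pushed in through its open front, and I handed the job in at about 22 s of the 72 s; the vial stands where it was, and the arm never came near the beaker or tape roll, though I didn't re-image those two at the end.

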